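# Stow the hand sander under the half deck of its box

### The arm

A 6-joint arm with a two-finger parallel gripper is mounted at the origin on the work surface. World frame = base frame: x ahead of the robot, y to its left, z up, the work surface at z = 0. Lengths are in m, angles in rad, forces in N, time in s.
With the tool pointing down it reaches from about 0.4 to 0.825 m from the base axis. Payload 7 kg.
Tool frame: the origin (TCP) lies on the centre line of the jaws, within the pads' length; the fingertips stand 25 mm ahead of it and the grasp point (between the pads) lies 6 mm ahead of it; z points along the fingers, y is the line along which they close (so a half turn about z gives the same grasp; the last joint's range is limited). The gripper opens to 88 mm and grips with 3 to 60 N. Pads are 19 mm wide; open, the fingers measure 130 mm over their backs; the gripper's body (78 mm by 193 mm) begins 47 mm behind the grasp point.
Start: joints at [1.413, 0.359, 0.012, 0, -1.224, -0.288], TCP at [0.291, 0.609, 0.252] pointing down, gripper open.
Joint ranges: [-3.07, 3.07], [-1.43, 2.12], [-1.02, 1.25], [-3.03, 1.67], [-3.05, -0], [-3.03, 3.03]. Speed limits (rad/s): [2.39, 2.39, 3.01, 3.14, 3.14, 3.14].

### API

Orientations are given as [roll, pitch, yaw] about the fixed x, y, z axes, in that order (R = Rz(yaw) Ry(pitch) Rx(roll)).
In Python, from station import readout, vision, arm gives the robot as it stands. The module is installed in compiled form; this text tells all that it offers.
- The arm moves only by the tool carry_out, never from a script. Its argument "commands" is a list of rows, each an object with "dp": the shift along the tool's x, y, z in m, a list of three; "rotation": the turn, a rotation vector about the tool's x, y, z in degrees, a list of three. In form: [{"dp": [dx, dy, dz], "rotation": [wx, wy, wz]}, ...]. A call has 1 to 8 rows; each row shifts and turns the commanded pose from where the row before left it, along the tool's axes as they then stand; what a row does not reach is not made up. A row lasts 1/8 s, in which the tool goes at most 62.5 mm and 10.7 degrees, less where a joint would pass 70% of its speed; a pose out of reach is approached as far as the arm can. A call with a gripper value outside its range is refused whole. "grip" is the finger opening in m, from 0 to 0.0876, set as the call begins (left out, the last holds). The fingers move at their own pace and stop on an object; "force" is the grip in N (left out, the last holds). Time passes only in rows, so rows that do not move let the fingers close. It gives the time, the measured TCP pose, the force, the opening and the grip force at its end, in the units of the state.
- readout.get_state(): the state, without advancing time (a new reading comes with each control period).
- vision.grab_frame(name): name is "side" or "top" or "wrist"; returns (picture, depth): 420x560x3 uint8, red, green, blue; 420x560 float32, m along the optical axis (not along the pixel's ray), 0 where there is no reading.
- vision.calibration(name): a dict with "fovy" (degrees; the focal length in pixels is half the picture's height over the tangent of half this angle, whatever the lens; pixels are square), "cx", "cy" (the principal point, pixels), "origin" and "attitude" of the camera in the world; the wrist camera has in their place "mount" (4x4, takes a point from camera to tool coordinates, whose origin is the TCP and whose axes are the flange's). Camera axes: x right, y down, z forward; pixel columns grow to the right and rows downward; lengths in m; the calibration is good to about 2 mm. A picture is of the moment at which its call begins: read the wrist's pose just before it. calibration takes no time and is no camera call.
- arm.job_done(): hands the job in; it is judged then, once.
Trained networks look in the newest picture that a camera, given by its name, has taken for a name from the list of things; names that differ only in an ending like _2 or _b are one class to them, and where a whole thing is asked for, a point or a joint stands for the part that bears it (a point fixed in the world has none). Each returns a list of dicts, best first, with "score" (0 to 1); they miss things now and then, are a little off and sometimes report something else, mostly with a low value. They report only what shows in the picture. A call takes as long as a camera call. They do not tell look-alikes from the thing itself.
- vision.trace(label, camera): "pixels" (420x560 bool, what is visible of it) and "position" ([row, column] in pixels, amid what is visible of it).
The state is a dict: "t": time; "q": joint angles; "qd": joint speeds; "joint_efforts": joint torques, N m; "eef_pos": TCP position; "ee_rot": TCP orientation; "force": force on the tool from outside, world axes, zero at the start; "moment": the same for the moment, N m; "width": finger opening in m; "gripper_force": force on a finger pad.
Only numpy, scipy, OpenCV 4.12 (cv2) and the standard library are available. Lean on these libraries where they do the work, as an engineer would, in place of code of your own. Each camera call takes 0.05 s, during which the arm holds its last target. There are 200 camera calls.

### The job

Put the hand sander away in its plywood storage box: flat on the box's floor, with its toe under the red deck and its wooden grip standing up in the open half. Its grip is out of reach under the bench shelf, so first draw it out and let go of it on the open bench clear of the shelf, then take it again by another place, slip the toe in under the deck and lower the heel without letting it drop. Leave the other things on the bench where they are.

Things in the scene. Friction and masses are not known exactly. Their poses are not given: they have to be found in the camera images.
- sander: Loose hand sander, 0.25 to 0.45 kg, lying on its sole with its heel and grip under the shelf. Origin: centre of the sole's underside; z up, toe to -x. Base 200 mm long (x -100 to +100), 14 mm thick, 44 mm wide over the toe (x -100 to -25), 66 mm wide behind. Wooden grip at the heel: x +35 to +90, 28 mm wide (y), z 14 to 96. Blue base, cork-coloured sole.
- sander_toe (a point): Middle of the sander's toe edge, on the underside (sander frame x -100, y 0, z 0 mm).
- sander_grip (a point): Point inside the sander's wooden grip, 21 mm below its top (sander frame x +62.5, y 0, z 75 mm).
- holder: Storage box, plywood, fixed. Origin: centre of its underside, on the bench; z up. Outside 218 (x) x 90 x 66 mm tall; inside 206 (x) x 78 mm, walls 6 mm, all four 66 mm tall. A fixed red deck, 6 mm thick, flush with the wall tops (underside at z 60), roofs x -103 to -10; x -10 to +103 is open at the top. The sander belongs along x, toe to -x.
- holder_floor (a point): Centre of the storage box's inner floor, 8 mm above the bench (axes as the box). The sander's grip is too tall to go under the deck, and the box's opening (113 mm) is shorter than the sander.
- shelf: Low plywood bench shelf, fixed, 200 mm deep (x), 300 mm wide (y). Origin: centre of its footprint at bench height. Open front at x = -100 mm; board from 125 to 143 mm above the bench; sides and back closed. Paint tins (58 mm in diameter, tops at 204 mm) stand on it along x = +60 mm.
- hammer: Bystander: claw hammer, about 300 mm long, lying on the bench; leave it where it is.
- screwdriver: Bystander: red-handled screwdriver, about 200 mm long, lying on the bench; leave it where it is.
- bottle: Bystander: green drinks bottle standing, 64 mm in diameter, 210 mm tall; leave it where it is.
- wheel: Bystander: beech wheel blank lying flat, 64 mm in diameter, 25 mm thick; leave it where it is.
- ringblock: Bystander: wooden block with a round hole, 90 x 80 x 25 mm, lying flat; leave it where it is.
- offcut: Bystander: flat wood offcut, 100 x 90 x 18 mm; leave it where it is.
- saw: Bystander: blue coping saw, 300 mm long, lying flat; leave it where it is.
Not all that is in view belongs to the job. Of the things that look like the sander, take the one that is farthest to the robot's right at the start.

How it is judged:
On the way, in this order (a step that is already met when the one before it is completed fails the run):
1. The sander lies flat on the bench with its grip out from under the shelf (middle of the grip at least 48 mm in front of the shelf's front edge), and the fingers have let go of it (x of sander_grip in the frame of shelf below -0.148 m and contact force between the fingers and sander below 0.05 N and angle between sander's own z axis and vertical below 0.06 rad and height (world z) of sander below 0.005 m), for 0.1 s.
2. The sander's toe is under the deck, inside the box, at least 30 mm in from the deck's edge (x of sander_toe in the frame of holder_floor between -0.105 and -0.04 m and z of sander_toe in the frame of holder_floor below 0.052 m and y of sander_toe in the frame of holder_floor between -0.039 and 0.039 m), for 0.1 s.
At the end, for the whole second after the job is handed in: The sander lies on its sole on the box's floor (sole within 4 mm of the floor, tilted less than 0.04 rad), toe under the deck at the box's -x end (origin within 9 mm of the box's centre along the box), released and at rest (z of sander in the frame of holder_floor between -0.004 and 0.004 m and x of sander in the frame of holder_floor between -0.009 and 0.009 m and x of sander_toe in the frame of holder_floor below -0.085 m and angle between sander's own z axis and vertical below 0.04 rad and linear speed of sander below 0.01 m/s); the robot touches nothing.
It fails at once if The sander is dropped or thrown: turning faster than 3 rad/s while the fingers do not touch it (angular speed of sander above 3 rad/s and contact force between the fingers and sander below 0.05 N).
It fails at once if A bystander is moved by more than 30 mm (distance of any of hammer, screwdriver, bottle, wheel, ringblock, offcut, saw from where it was at the start of the episode above 0.03 m).
It also fails if it takes over 61 s, if anything falls off the work surface, if the arm or the gripper's body presses on something with over 40 N, if the wrist force passes 120 N, or if a joint passes its speed limit or range.

## Working session

There is one attempt and no reset: what is moved stays moved. The work goes in short steps, Python scripts to look and compute and a tool call to move; the robot and the scene stay as the last step left them, time stands still between calls to the robot, and variables do not carry over. Pictures are saved under pics/ and viewed, at most 10 in all, crops included, and the job is handed in when it is done.

Besides the shell and the picture viewer there is one more tool, called after "Request:" as a command line: name --argument value ..., lists and objects as JSON in quotes. carry_out: Moves the arm, as the interface text tells. Its arguments: {"type":"object","properties":{"commands":{"type":"array"},"grip":{"type":"number"},"force":{"type":"number"}},"required":["commands"]}

```bash
mkdir -p pics; cat > h.py <<'E'
import numpy as np, cv2
from scipy.spatial.transform import Rotation as R
from station import readout, vision, arm
def att(a):
    a=np.array(a,float)
    return a if a.shape==(3,3) else R.from_euler('xyz',a).as_matrix()
def grab(n):
    s=readout.get_state(); p,d=vision.grab_frame(n); return s,p,d
def cloud(n,s,d):
    c=vision.calibration(n); f=210/np.tan(np.radians(c['fovy'])/2)
    v,u=np.mgrid[0:420,0:560]
    P=np.stack([(u-c['cx'])/f*d,(v-c['cy'])/f*d,d],-1)
    if 'mount' in c:
        M=np.array(c['mount']); P=P@M[:3,:3].T+M[:3,3]
        return P@att(s['ee_rot']).T+np.array(s['eef_pos'])
    return P@att(c['attitude']).T+np.array(c['origin'])
def save(n,p): cv2.imwrite('pics/'+n,p[:,:,::-1])
E
python3 - <<'E'
from h import *
s=readout.get_state();print(s)
for n in ('top','side'):
    print(vision.calibration(n))
    s,p,d=grab(n); save(n+'0.png',p); P=cloud(n,s,d); np.savez(n+'0.npz',P=P,p=p,d=d)
    for l in ('sander','holder','shelf'):
        for t in vision.trace(l,n)[:4]:
            m=t['pixels']&(d>0); print(n,l,round(t['score'],2),np.round(t['position']),m.sum(),np.round(np.median(P[m],0),3) if m.any() else '',np.round(np.percentile(P[m],[2,98],axis=0),3).tolist() if m.any() else '')
E
```

```text
{'t': 0.0, 'q': array([ 1.41312053e+00,  3.59370648e-01,  1.10397848e-02, -3.63638498e-04,
       -1.22408735e+00, -2.88097780e-01]), 'qd': array([-8.51715052e-05,  1.01143981e-03, -8.09770017e-04, -8.58329864e-04,
       -1.61153214e-03, -1.12564062e-03]), 'joint_efforts': array([ 1.12059966e-03, -5.82713699e+01,  2.93068725e+01,  6.99735671e+00,
        7.16081529e-03, -1.50202518e-04]), 'eef_pos': array([0.29085394, 0.60861441, 0.25062242]), 'ee_rot': array([ 3.13994048e+00, -1.33116677e-04, -4.45897309e-01]), 'force': array([0.17998519, 0.23675415, 0.492852  ]), 'moment': array([-0.02117008, -0.02408587,  0.03743717]), 'gripper_force': 0.0, 'width': 0.08763821985043921}
{'fovy': 50.618346153636786, 'cx': 275.5380919809375, 'cy': 207.26114276119188, 'origin': array([0.34286886, 0.0226459 , 1.37553238]), 'attitude': array([-3.01894238,  0.01741828, -1.54324638])}
top sander 0.87 [219. 209.] 659 [0.465 0.247 0.015] [[0.439, 0.181, 0.002], [0.502, 0.293, 0.021]]
top sander 0.74 [193.  94.] 1371 [0.552 0.614 0.016] [[0.471, 0.554, 0.001], [0.618, 0.711, 0.099]]
top sander 0.62 [148. 3
[... 687 characters left out ...]
03, -0.86253806,  0.93202936]), 'attitude': array([-2.20149332, -0.00838101, -0.68487565])}
side sander 0.88 [195. 222.] 587 [0.463 0.287 0.012] [[0.435, 0.178, 0.001], [0.496, 0.36, 0.082]]
side sander 0.79 [208. 148.] 695 [0.194 0.365 0.013] [[0.122, 0.33, -0.002], [0.3, 0.4, 0.094]]
side holder 0.69 [267. 328.] 2691 [ 0.454 -0.252  0.048] [[0.366, -0.294, 0.002], [0.583, -0.2, 0.067]]
side holder 0.61 [226. 347.] 178 [ 0.696 -0.131  0.019] [[0.688, -0.168, 0.003], [0.715, -0.076, 0.026]]
side holder 0.33 [391. 351.] 1136 [ 0.282 -0.523  0.01 ] [[0.219, -0.652, -0.002], [0.414, -0.393, 0.023]]
side shelf 0.84 [159. 216.] 4084 [0.488 0.357 0.139] [[0.351, 0.25, 0.001], [0.647, 0.47, 0.202]]
```

View pics/top0.png

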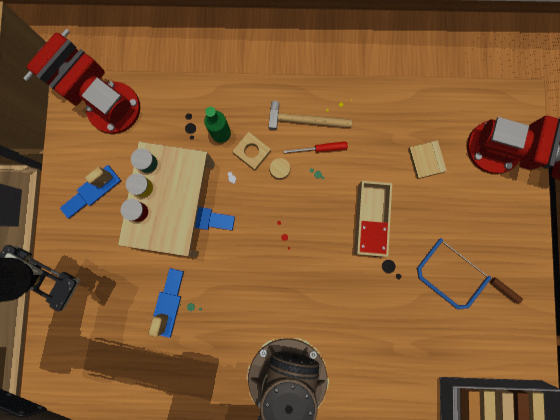

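```bash
python3 - <<'E'
from h import *
a=np.load('top0.npz')['p']; b=np.load('side0.npz')['p']
A=cv2.resize(a[150:350,60:460],(800,400)); cv2.imwrite('pics/crop1.png',A[:,:,::-1])
B=cv2.resize(b[120:320,100:400],(780,520)); cv2.imwrite('pics/crop2.png',B[:,:,::-1])
# holder geometry from top heights
P=np.load('top0.npz')['P']
def rect(m): 
    (c,sz,an)=cv2.minAreaRect(P[m][:,:2].astype(np.float32)*1000); return np.round(c,1),np.round(sz,1),round(an,2)
z=P[...,2];x=P[...,0];y=P[...,1]
m=(z>.055)&(z<.075)&(x>.34)&(x<.62)&(y>-.32)&(y<-.16)
m=cv2.morphologyEx(m.astype(np.uint8),cv2.MORPH_OPEN,np.ones((2,2)))>0
print('holder top',rect(m),z[m].mean())
red=m&(a[...,0]>1.6*a[...,1]);print('red',rect(red))
m=(z>.13)&(z<.155)&(y>.15)&(y<.6)&(x>.3);m=cv2.morphologyEx(m.astype(np.uint8),cv2.MORPH_OPEN,np.ones((3,3)))>0
print('shelf',rect(m))
m=(z>.007)&(z<.022)&(y>.15)&(y<.262)&(x>.41)&(x<.52);print('toe',rect(m))
for yy in np.arange(.165,.26,.01):
    k=m&(abs(y-yy)<.005); print(round(yy,3),np.round([x[k].min(),x[k].max()],3) if k.any() else '')
E
```

```text
holder top (array([ 468.5, -144.6]), array([225.5, 352.3]), 4.29) 0.06331747718544718
red (array([ 410.2, -127.5]), array([ 99.3, 313.9]), 6.6)
shelf (array([621.8, 442.2]), array([418.9, 494.3]), 77.43)
toe (array([464.7, 211.7]), array([100.3, 105.6]), 89.92)
0.165 [0.431 0.512]
0.175 [0.455 0.476]
0.185 [0.412 0.517]
0.195 [0.438 0.479]
0.205 [0.439 0.482]
0.215 [0.427 0.504]
0.225 [0.441 0.491]
0.235 [0.432 0.516]
0.245 [0.444 0.506]
0.255 [0.437 0.5  ]
```

View pics/crop2.png

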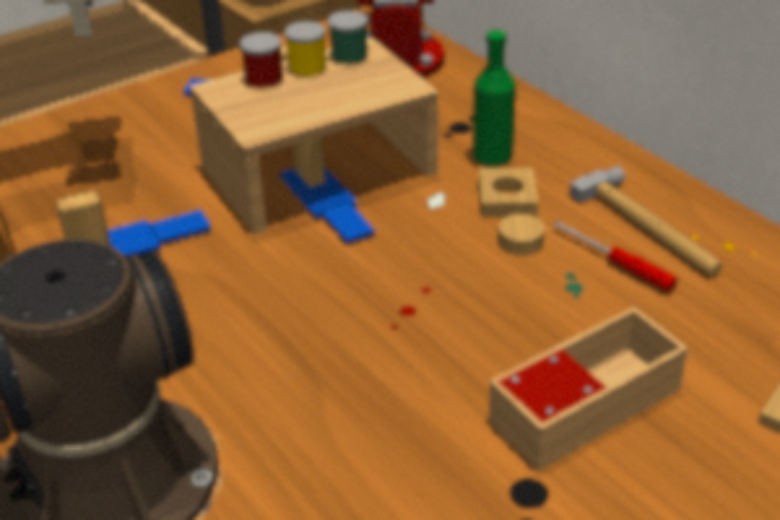

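Three look-alikes in the top picture: A (193,94) behind the shelf, B (219,215) toe sticking out from under the shelf, and C (308,171) near the robot. B is farthest to the robot's right (smallest y, about 0.25) and is the only one under the shelf, as the crop shows. The box is at (221,372), with its deck towards the robot.

```bash
cat >> h.py <<'E'
def plane(n,s,u,v,z):
    d=np.ones((420,560)); c=vision.calibration(n); f=210/np.tan(np.radians(c['fovy'])/2)
    r=np.stack([(np.asarray(u,float)-c['cx'])/f,(np.asarray(v,float)-c['cy'])/f,np.ones(len(u))],-1)
    if 'mount' in c:
        M=np.array(c['mount']); Rw=att(s['ee_rot']); r=r@M[:3,:3].T@Rw.T; o=Rw@M[:3,3]+np.array(s['eef_pos'])
    else: r=r@att(c['attitude']).T; o=np.array(c['origin'])
    return (o+r*((z-o[2])/r[:,2])[:,None])[:,:2]
def rectm(n,s,m,z):
    m=m.astype(np.uint8); k,l,st,_=cv2.connectedComponentsWithStats(m); i=1+np.argmax(st[1:,4]); v,u=np.nonzero(l==i)
    X=plane(n,s,u,v,z); c,sz,an=cv2.minAreaRect((X*1000).astype(np.float32)); return X,np.round(c,1),np.round(sz,1),round(an,2)
E
python3 - <<'E'
from h import *
s=None
for n in('top','side'):
    p=np.load(n+'0.npz')['p'].astype(int); r,g,b=p[...,0],p[...,1],p[...,2]
    v,u=np.mgrid[0:420,0:560]; G=plane(n,s,u.ravel(),v.ravel(),.014).reshape(420,560,2)
    near=lambda x0,x1,y0,y1:(G[...,0]>x0)&(G[...,0]<x1)&(G[...,1]>y0)&(G[...,1]<y1)
    X,*q=rectm(n,s,(b>1.5*r)&(b>60)&near(.4,.56,.13,.34),.014); print(n,'sander',q)
    m=np.array([[X[abs(X[:,1]-y)<.003][:,0].min(),X[abs(X[:,1]-y)<.003][:,0].max(),y] for y in np.arange(.185,.27,.01) if (abs(X[:,1]-y)<.003).any()]);print(np.round(m,3).tolist())
    G=plane(n,s,u.ravel(),v.ravel(),.066).reshape(420,560,2)
    X,*q=rectm(n,s,(r>2.5*g)&(r>90)&near(.34,.62,-.32,-.17),.066); print('red',q)
    if n=='top':
        P=np.load('top0.npz')['P']
        t=[t for t in [] ]
        hsv=cv2.cvtColor(p.astype(np.uint8),cv2.COLOR_RGB2HSV)
        print('bench hsv',hsv[250,330],'shelf',hsv[190,190],hsv[240,160],'box',hsv[200,361],hsv[200,375])
        X,*q=rectm(n,s,(hsv[...,1]<150)&(v>135)&(v<262)&(u>110)&(u<215),.143); print('shelf',q)
E
```

```text
top sander [array([467. , 237.9]), array([116.8,  66.1]), 82.78]
[[0.439, 0.479, 0.185], [0.439, 0.479, 0.195], [0.442, 0.482, 0.205], [0.442, 0.485, 0.215], [0.444, 0.485, 0.225], [0.444, 0.487, 0.235], [0.447, 0.487, 0.245], [0.447, 0.499, 0.255], [0.437, 0.502, 0.265]]
red [array([ 424.2, -239.8]), array([76. , 91.3]), 86.99]
bench hsv [ 15 165 156] shelf [ 24  83 178] [ 20  98 179] box [ 22  90 176] [ 21  93 178]
shelf [array([511.8, 348.8]), array([265. , 302.4]), 82.67]
side sander [array([462.8, 254.3]), array([170.5,  67.7]), 81.39]
[[0.432, 0.471, 0.185], [0.436, 0.476, 0.195], [0.434, 0.476, 0.205], [0.434, 0.478, 0.215], [0.436, 0.479, 0.225], [0.439, 0.486, 0.235], [0.437, 0.487, 0.245], [0.429, 0.494, 0.255], [0.432, 0.499, 0.265]]
red [array([ 421.8, -242.1]), array([71. , 89.3]), 86.6]
```

Request:
carry_out --commands '[{"dp":[0,0,-0.01],"rotation":[0,0,10]},{"dp":[0,0,-0.01],"rotation":[0,0,10]},{"dp":[0,0,-0.01],"rotation":[0,0,10]},{"dp":[0,0,-0.01],"rotation":[0,0,10]},{"dp":[0,0,-0.01],"rotation":[0,0,10]},{"dp":[0,0,0],"rotation":[0,0,10]},{"dp":[0,0,0],"rotation":[0,0,10]},{"dp":[0,0,0],"rotation":[0,0,2.5]}]' --grip 0.0876

```text
t: 1.4
eef_pos: [0.291, 0.609, 0.3016]
ee_rot: [3.142, 0.0, -1.714]
force: [-0.7, 0.9, 0.0]
width: 0.0874
gripper_force: 0.0
```

```bash
cat >> h.py <<'E'
def go(p,rpy=None):
    s=readout.get_state(); Rw=att(s['ee_rot']); out=np.round(Rw.T@(np.array(p)-s['eef_pos']),4)
    rot=np.round(np.degrees(R.from_matrix(Rw.T@att(rpy)).as_rotvec()),2) if rpy is not None else None
    print('t',round(s['t'],2),'at',np.round(s['eef_pos'],4),np.round(np.degrees(s['ee_rot']),2),'q',np.round(s['q'],2),'dp',out,'rot',rot)
E
python3 - <<'E'
from h import *
go([.459,.15,.28],np.radians([180,0,-98]))
E
```

```text
t 1.4 at [0.291  0.609  0.3016] [180.     0.   -98.23] q [ 1.41  0.33  0.09 -0.   -1.33 -1.56] dp [ 0.4302 -0.232   0.0216] rot [ 0.    0.   -0.23]
```

Request:
carry_out --commands '[{"dp":[0.053,-0.029,0],"rotation":[0,0,0]},{"dp":[0.053,-0.029,0],"rotation":[0,0,0]},{"dp":[0.053,-0.029,0],"rotation":[0,0,0]},{"dp":[0.053,-0.029,0],"rotation":[0,0,0]},{"dp":[0.053,-0.029,0],"rotation":[0,0,0]},{"dp":[0.053,-0.029,0],"rotation":[0,0,0]},{"dp":[0.053,-0.029,0],"rotation":[0,0,0]},{"dp":[0.053,-0.029,0],"rotation":[0,0,0]}]'

```text
t: 2.4
eef_pos: [0.4618, 0.1549, 0.3021]
ee_rot: [-3.141, 0.001, -1.711]
force: [0.6, 0.4, -0.7]
width: 0.0874
gripper_force: 0.0
```

Request:
carry_out --commands '[{"dp":[0.003,0,0.01],"rotation":[0,0,0]},{"dp":[0,0,0],"rotation":[0,0,0]}]'

```text
t: 2.65
eef_pos: [0.4607, 0.1532, 0.291]
ee_rot: [3.141, -0.0, -1.713]
force: [0.4, 1.3, 0.2]
width: 0.0875
gripper_force: 0.0
```

```bash
python3 - <<'E'
from h import *
s,p,d=grab('wrist'); save('w1.png',p); np.savez('w1.npz',p=p,d=d); print(np.round(vision.calibration('wrist')['mount'],3))
pi=p.astype(int); m=(pi[...,2]>1.5*pi[...,0])&(pi[...,2]>60)
X,*q=rectm('wrist',s,m,.014); print(q, X.min(0),X.max(0))
for y in np.arange(X[:,1].min(),X[:,1].min()+.09,.01):
    k=X[abs(X[:,1]-y)<.002][:,0]; print(np.round([y,k.min(),k.max()],4))
go([.459,.196,.1],np.radians([180,0,-98]))
E
```

```text
[[ 0.    -0.967 -0.256  0.07 ]
 [ 1.    -0.     0.001  0.   ]
 [-0.001 -0.256  0.967 -0.133]
 [ 0.     0.     0.     1.   ]]
[array([464.2, 225.2]), array([96.4, 64.8]), 81.83] [0.43680201 0.17468041] [0.50197242 0.27736983]
[0.1747 0.4638 0.4786]
[0.1847 0.4372 0.4802]
[0.1947 0.4385 0.4817]
[0.2047 0.441  0.4833]
[0.2147 0.4411 0.4843]
[0.2247 0.4435 0.4859]
[0.2347 0.4449 0.4864]
[0.2447 0.4461 0.4985]
[0.2547 0.4373 0.5013]
t 2.7 at [0.4608 0.154  0.2914] [ 1.7998e+02 -1.0000e-02 -9.8050e+01] q [ 0.73  0.02 -0.33 -0.   -1.23 -0.87] dp [-0.0414  0.0076  0.1914] rot [ 0.02 -0.01 -0.05]
```

View pics/w1.png

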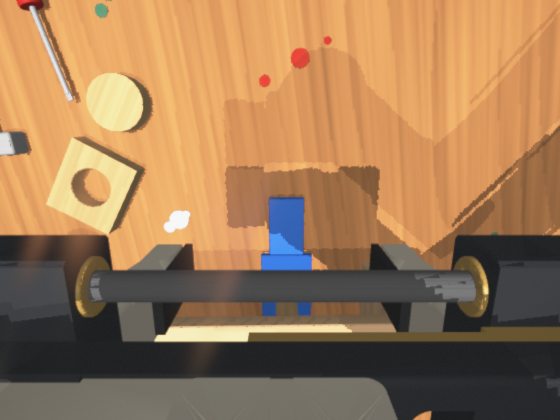

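The wrist picture shows the toe of B from (287,198) down to (287,315), under the shelf board's edge at row 320. The toe is centred near (0.458, 0.177) at yaw 82°.

Request:
carry_out --commands '[{"dp":[-0.04,0.006,0.04],"rotation":[0,0,0]},{"dp":[0,0,0.05],"rotation":[0,0,0]},{"dp":[0,0,0.05],"rotation":[0,0,0]},{"dp":[0,0,0.05],"rotation":[0,0,0]},{"dp":[0,0,0.04],"rotation":[0,0,0]},{"dp":[0,0,0.025],"rotation":[0,0,0]},{"dp":[0,0,0.008],"rotation":[0,0,0]},{"dp":[0,0,0],"rotation":[0,0,0]}]'

```text
t: 3.7
eef_pos: [0.4607, 0.1951, 0.0287]
ee_rot: [3.141, -0.0, -1.71]
force: [0.1, -0.2, 0.5]
width: 0.0878
gripper_force: 0.0
```

Request:
carry_out --commands '[{"dp":[0,0,0],"rotation":[0,0,0]},{"dp":[0,0,0],"rotation":[0,0,0]},{"dp":[0,0,0],"rotation":[0,0,0]},{"dp":[0,0,0],"rotation":[0,0,0]},{"dp":[0,0,0],"rotation":[0,0,0]},{"dp":[0,0,0],"rotation":[0,0,0]},{"dp":[0,0,0],"rotation":[0,0,0]},{"dp":[0,0,0],"rotation":[0,0,0]}]' --grip 0.03 --force 25

```text
t: 4.7
eef_pos: [0.4607, 0.1941, 0.0286]
ee_rot: [-3.142, -0.0, -1.711]
force: [-1.0, -1.0, 5.3]
width: 0.0437
gripper_force: 25.0
```

Request:
carry_out --commands '[{"dp":[0.012,0,0],"rotation":[0,0,0]},{"dp":[0.025,0,0],"rotation":[0,0,0]},{"dp":[0.03,0,0],"rotation":[0,0,0]},{"dp":[0.03,0,0],"rotation":[0,0,0]},{"dp":[0.03,0,0],"rotation":[0,0,0]},{"dp":[0.025,0,0],"rotation":[0,0,0]},{"dp":[0.015,0,0],"rotation":[0,0,0]},{"dp":[0.005,0,0],"rotation":[0,0,0]}]'

```text
t: 5.7
eef_pos: [0.4365, 0.0231, 0.0287]
ee_rot: [-3.141, 0.0, -1.712]
force: [0.4, 3.4, 1.2]
width: 0.0439
gripper_force: 25.0
```

Request:
carry_out --commands '[{"dp":[0,0,0],"rotation":[0,0,0]},{"dp":[0,0,0],"rotation":[0,0,0]},{"dp":[0,0,0],"rotation":[0,0,0]},{"dp":[0,0,0],"rotation":[0,0,0]},{"dp":[0,0,0],"rotation":[0,0,0]},{"dp":[0,0,0],"rotation":[0,0,0]}]' --grip 0.08

```text
t: 6.45
eef_pos: [0.4366, 0.0239, 0.0285]
ee_rot: [3.142, -0.0, -1.711]
force: [0.8, -0.2, 1.0]
width: 0.0796
gripper_force: 0.0
```

Request:
carry_out --commands '[{"dp":[0,0,-0.04],"rotation":[0,0,0]},{"dp":[0,0,-0.05],"rotation":[0,0,0]},{"dp":[0,0,-0.05],"rotation":[0,0,0]},{"dp":[0.02,0,-0.05],"rotation":[0,0,0]},{"dp":[0,0,-0.03],"rotation":[0,0,0]},{"dp":[0,0,0],"rotation":[0,0,0]},{"dp":[0,0,0],"rotation":[0,0,0]}]'

```text
t: 7.32
eef_pos: [0.4333, 0.004, 0.248]
ee_rot: [3.141, 0.0, -1.711]
force: [-0.7, 0.1, 0.7]
width: 0.0798
gripper_force: 0.0
```

```bash
python3 - <<'E'
from h import *
for n in('top','wrist'):
    s,p,d=grab(n); save(n+'2.png',p); np.savez(n+'2.npz',p=p,d=d)
    pi=p.astype(int); m=(pi[...,2]>1.5*pi[...,0])&(pi[...,2]>60)
    v,u=np.mgrid[0:420,0:560];G=plane(n,s,u.ravel(),v.ravel(),.014).reshape(420,560,2)
    m&=(G[...,0]>.37)&(G[...,1]<.32)&(G[...,1]>-.15)
    X,*q=rectm(n,s,m,.014); print(n,q, X.min(0),X.max(0))
    G=plane(n,s,u.ravel(),v.ravel(),.096).reshape(420,560,2)
    P=cloud(n,s,d); k=(P[...,2]>.085)&(P[...,2]<.105)&(P[...,0]>.4)&(P[...,0]<.54)&(P[...,1]>.08)&(P[...,1]<.24)
    k=cv2.morphologyEx(k.astype(np.uint8),cv2.MORPH_OPEN,np.ones((3,3)))
    if k.any(): X,*q=rectm(n,s,k,.096); print('grip',q)
go([.459,.196,.1],np.radians([180,0,-98]))
E
```

```text
top [array([489.9, 199. ]), array([3.1, 3.1]), 1.47] [0.48833656 0.1975075 ] [0.49152356 0.20060432]
wrist [array([440.1,  54.1]), array([98.5, 64.9]), 81.9] [0.41193832 0.00448147] [0.47900358 0.10718859]
t 7.42 at [0.4332 0.0039 0.2475] [ 1.7989e+02 -6.0000e-02 -9.8040e+01] q [ 0.47 -0.05 -0.49 -0.   -1.13 -0.61] dp [-0.1939  0.0011  0.1473] rot [ 0.11 -0.06 -0.04]
```

View pics/top2.png

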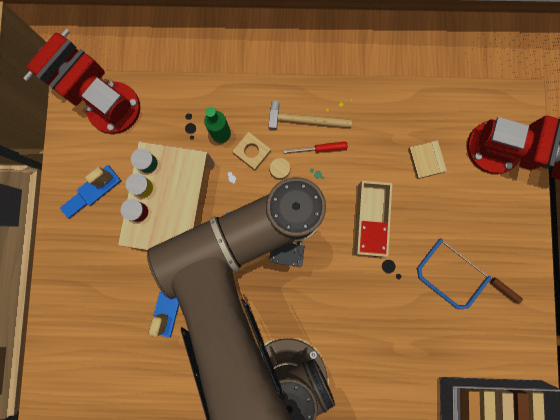

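Request:
carry_out --commands '[{"dp":[-0.025,0,0],"rotation":[0,0,0]},{"dp":[-0.05,0,0],"rotation":[0,0,0]},{"dp":[-0.035,0,0],"rotation":[0,0,0]},{"dp":[-0.015,0,0],"rotation":[0,0,0]},{"dp":[0,0,0],"rotation":[0,0,0]},{"dp":[0,0,0],"rotation":[0,0,0]}]'

```text
t: 8.18
eef_pos: [0.451, 0.1271, 0.2481]
ee_rot: [3.141, -0.001, -1.711]
force: [-0.3, 0.1, -0.2]
width: 0.0797
gripper_force: 0.0
```

```bash
python3 - <<'E'
from h import *
n='wrist'
s,p,d=grab(n); save('w3.png',p); np.savez('w3.npz',p=p,d=d)
P=cloud(n,s,d); k=(P[...,2]>.08)&(P[...,2]<.105)&(P[...,0]>.4)&(P[...,0]<.52)&(P[...,1]>.1)&(P[...,1]<.23)
k=cv2.morphologyEx(k.astype(np.uint8),cv2.MORPH_OPEN,np.ones((3,3)))
print(k.sum(), np.median(P[k>0],0)); X,*q=rectm(n,s,k,.096); print('grip',q)
go([.4566,.1675,.086],np.radians([180,0,-98.1]))
E
```

```text
1703 [0.45503245 0.16124963 0.09558293]
grip [array([455.2, 161.7]), array([52.9, 27.3]), 82.63]
t 8.22 at [0.451  0.127  0.2483] [ 1.7997e+02 -3.0000e-02 -9.8080e+01] q [ 0.7   0.02 -0.43 -0.   -1.13 -0.84] dp [-4.090e-02  1.000e-04  1.623e-01] rot [ 0.03 -0.03  0.02]
```

View pics/w3.png

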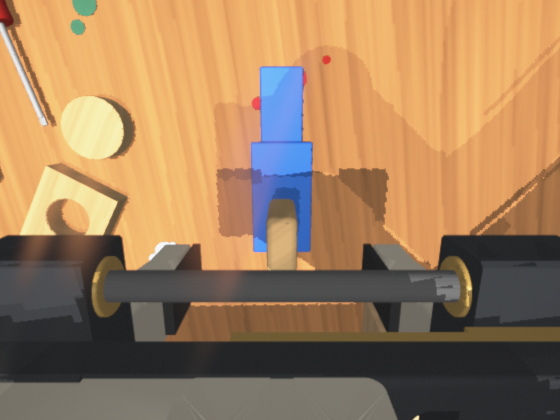

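```bash
python3 - <<'E'
from h import *
n='wrist'; s=readout.get_state(); z=np.load('w3.npz'); p=z['p'].astype(int); d=z['d']
m=(p[...,2]>1.5*p[...,0])&(p[...,2]>60)
X,*q=rectm(n,s,m,.014); print(q); a=np.radians(81.9); e=np.array([np.cos(a),np.sin(a)]);f=np.array([-e[1],e[0]])
print('along',(X@e).min(),(X@e).max(),'across',(X@f).min(),(X@f).max(), 'tcp',s['eef_pos'][:2]@e,s['eef_pos'][:2]@f)
P=cloud(n,s,d); k=(P[...,2]>.08)&(P[...,2]<.105)&(P[...,0]>.4)&(P[...,0]<.52)&(P[...,1]>.1)&(P[...,1]<.23)
k=cv2.morphologyEx(k.astype(np.uint8),cv2.MORPH_OPEN,np.ones((3,3)))>0
v,u=np.nonzero(k); G=plane(n,s,u,v,.096); print('grip along',(G@e).min(),(G@e).max(),'across',(G@f).min(),(G@f).max(),'rows',v.min(),v.max())
E
```

```text
[array([447.5, 105.1]), array([197.9,  64.6]), 82.45]
along 0.06836159986322994 0.2657926474759845 across -0.46065299982920704 -0.3954968969156188 tcp 0.18931012001272576 -0.4286369862662959
grip along 0.19786165640745387 0.25060520398094394 across -0.4417767459917306 -0.4142950178252736 rows 213 269
```

Request:
carry_out --commands '[{"dp":[-0.038,0,0.02],"rotation":[0,0,0]},{"dp":[0,0,0.04],"rotation":[0,0,0]},{"dp":[0,0,0.05],"rotation":[0,0,0]},{"dp":[0,0,0.04],"rotation":[0,0,0]},{"dp":[0,0,0.012],"rotation":[0,0,0]},{"dp":[0,0,0],"rotation":[0,0,0]}]'

```text
t: 8.98
eef_pos: [0.4569, 0.1651, 0.0868]
ee_rot: [3.141, -0.001, -1.712]
force: [0.1, -0.0, 0.4]
width: 0.0798
gripper_force: 0.0
```

Request:
carry_out --commands '[{"dp":[0,0,0],"rotation":[0,0,0]},{"dp":[0,0,0],"rotation":[0,0,0]},{"dp":[0,0,0],"rotation":[0,0,0]},{"dp":[0,0,0],"rotation":[0,0,0]},{"dp":[0,0,0],"rotation":[0,0,0]},{"dp":[0,0,0],"rotation":[0,0,0]},{"dp":[0,0,0],"rotation":[0,0,0]},{"dp":[0,0,0],"rotation":[0,0,0]}]' --grip 0.015 --force 60

```text
t: 9.98
eef_pos: [0.4566, 0.1655, 0.0865]
ee_rot: [3.141, -0.0, -1.711]
force: [-1.1, 0.2, 0.9]
width: 0.0277
gripper_force: 60.0
```

```bash
python3 - <<'E'
from h import *
go([.4566,.1675,.086],np.radians([180,0,-98.1]))
E
```

```text
t 9.97 at [0.4566 0.1655 0.0865] [179.99  -0.   -98.04] q [ 0.75  0.23 -0.61 -0.   -0.73 -0.89] dp [-0.002   0.0002  0.0005] rot [ 0.01 -0.    0.06]
```

Request:
carry_out --commands '[{"dp":[0,0,-0.01],"rotation":[0,0,0]},{"dp":[0,0,-0.03],"rotation":[0,0,0]},{"dp":[0,0,-0.04],"rotation":[0,0,0]},{"dp":[0,0,-0.04],"rotation":[0,0,0]},{"dp":[0,0,-0.03],"rotation":[0,0,0]},{"dp":[0,0,-0.01],"rotation":[0,0,0]},{"dp":[0,0,0],"rotation":[0,0,3]},{"dp":[0,0,0],"rotation":[0,0,6]}]'

```text
t: 10.98
eef_pos: [0.4559, 0.1651, 0.2455]
ee_rot: [3.14, -0.001, -1.871]
force: [-0.0, -0.1, -4.0]
width: 0.0276
gripper_force: 60.0
```

Request:
carry_out --commands '[{"dp":[0,0,0],"rotation":[0,0,8]},{"dp":[0,0,0],"rotation":[0,0,8]},{"dp":[0,0,0],"rotation":[0,0,8]},{"dp":[0,0,0],"rotation":[0,0,8]},{"dp":[0,0,0],"rotation":[0,0,8]},{"dp":[0,0,0],"rotation":[0,0,8]},{"dp":[0,0,0],"rotation":[0,0,8]},{"dp":[0,0,0],"rotation":[0,0,8]}]'

```text
t: 11.98
eef_pos: [0.4559, 0.165, 0.2452]
ee_rot: [-3.141, -0.002, -2.99]
force: [-0.4, -0.3, -4.0]
width: 0.0276
gripper_force: 60.0
```

Request:
carry_out --commands '[{"dp":[0,0,0],"rotation":[0,0,7]},{"dp":[0,0,0],"rotation":[0,0,5]},{"dp":[0,0,0],"rotation":[0,0,0]}]'

```text
t: 12.35
eef_pos: [0.456, 0.1651, 0.2454]
ee_rot: [-3.14, -0.002, 3.089]
force: [-0.3, -0.6, -4.2]
width: 0.0277
gripper_force: 60.0
```

```bash
python3 - <<'E'
from h import *
go([.61,-.25,.2465],np.radians([180,0,177]))
E
```

```text
t 12.35 at [0.456  0.1651 0.2454] [-1.7993e+02 -1.0000e-01  1.7698e+02] q [ 0.75  0.05 -0.4  -0.   -1.12 -2.38] dp [-0.1756 -0.4064 -0.0009] rot [-0.07 -0.1  -0.02]
```

Request:
carry_out --commands '[{"dp":[-0.01,-0.025,0],"rotation":[0,0,0]},{"dp":[-0.02,-0.05,0],"rotation":[0,0,0]},{"dp":[-0.023,-0.055,0],"rotation":[0,0,0]},{"dp":[-0.023,-0.057,0],"rotation":[0,0,0]},{"dp":[-0.023,-0.057,0],"rotation":[0,0,0]},{"dp":[-0.023,-0.057,0],"rotation":[0,0,0]},{"dp":[-0.023,-0.055,0],"rotation":[0,0,0]},{"dp":[-0.02,-0.05,0],"rotation":[0,0,0]}]'

```text
t: 13.35
eef_pos: [0.6, -0.2508, 0.2453]
ee_rot: [3.141, -0.002, 3.09]
force: [0.7, 1.3, -3.8]
width: 0.0277
gripper_force: 60.0
```

Request:
carry_out --commands '[{"dp":[0,0,0],"rotation":[0,0,0]},{"dp":[0,0,0],"rotation":[0,0,0]}]'

```text
t: 13.6
eef_pos: [0.5992, -0.2488, 0.2452]
ee_rot: [3.141, -0.002, 3.089]
force: [-0.5, 0.5, -4.5]
width: 0.0277
gripper_force: 60.0
```

```bash
python3 - <<'E'
from h import *
n='wrist'; s,p,d=grab(n); save('w4.png',p); np.savez('w4.npz',p=p,d=d)
pi=p.astype(int); v,u=np.mgrid[0:420,0:560]; G=plane(n,s,u.ravel(),v.ravel(),.066).reshape(420,560,2)
m=(pi[...,0]>2.5*pi[...,1])&(pi[...,0]>60)&(G[...,0]>.34)&(G[...,0]<.5)&(abs(G[...,1]+.24)<.07)
X=G[m]; c,sz,an=cv2.minAreaRect((X*1000).astype(np.float32)); print('red',c,sz,an,m.sum())
# deck edges: line fits, outer edges
e=np.radians(-3); ex=np.array([np.cos(e),np.sin(e)]); ey=np.array([-ex[1],ex[0]])
a=X@ex;b=X@ey
for sgn in(1,-1):
    pts=[]
    for a0 in np.arange(a.min()+.01,a.max()-.01,.004):
        k=abs(a-a0)<.002
        if k.any(): pts.append((a0,(b[k]*sgn).max()*sgn))
    pts=np.array(pts); f=np.polyfit(pts[:,0],pts[:,1],1); print('side',sgn,np.degrees(f[0])-3,np.median(pts[:,1]))
pts=[]
print('deck along',np.percentile(a,[.5,99.5]),'ctr across',(np.percentile(b,.5)+np.percentile(b,99.5))/2)
m=(pi[...,2]>1.5*pi[...,0])&(pi[...,2]>60)
X,*q=rectm(n,s,m,s['eef_pos'][2]-.0865+.014); print('sander',q)
go([.61,-.25,.2465],np.radians([180,0,177]))
E
```

```text
red (452.5900573730469, -244.54156494140625) (76.14331817626953, 34.493587493896484) 86.77413177490234 474
side 1 -1.4884074990376022 -0.1827993986995999
side -1 -5.098794385102121 -0.2582772170055455
deck along [0.44766986 0.48138322] ctr across -0.22051036284634973
sander [array([ 538.2, -246.8]), array([ 65.2, 140.6]), 86.7]
t 13.65 at [ 0.5993 -0.2482  0.2457] [ 1.7997e+02 -8.0000e-02  1.7702e+02] q [-0.09  0.32 -0.06 -0.   -1.19 -1.53] dp [-0.0107 -0.0012 -0.0008] rot [ 0.03 -0.08  0.02]
```

View pics/w4.png

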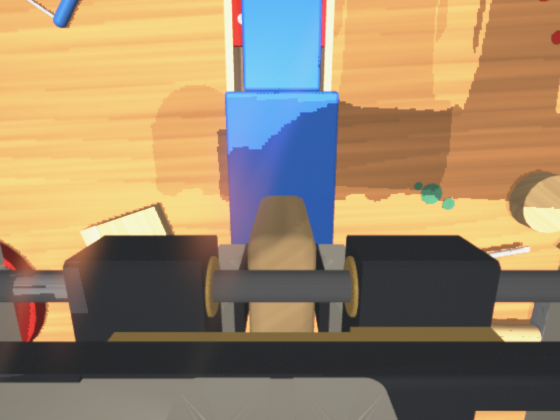

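```bash
cat >> h.py <<'E'
A0,B0=.4918,-.2190   # box centre in the (ex,ey) frame, yaw -3
def box(xt,zt,th): # toe -> TCP X,Z in the box plane, mm and deg
    c,s=np.cos(np.radians(th)),np.sin(np.radians(th)); return np.array([xt+162.5*c-86.5*s, zt+162.5*s+86.5*c])
def rows(W,start=None):
    s=readout.get_state(); Rw=att(s['ee_rot']); e=np.radians(-3); ex=np.array([np.cos(e),np.sin(e)])
    X=(s['eef_pos'][:2]@ex-A0)*1000; Z=s['eef_pos'][2]*1000; b=s['eef_pos'][:2]@np.array([-ex[1],ex[0]])-B0
    zt=-Rw[:,2]; th=np.degrees(np.arctan2(-(zt[:2]@ex),zt[2]))
    c,q=np.cos(np.radians(th)),np.sin(np.radians(th)); toe=np.array([X,Z])-[162.5*c-86.5*q,162.5*q+86.5*c]
    print('t',round(s['t'],2),'X Z th',np.round([X,Z,th],1),'toe',np.round(toe,1),'b mm',round(b*1000,1),'yaw/F',np.round(np.degrees(s['ee_rot']),1),np.round(s['force'],1),'q',np.round(s['q'],2))
    cur=np.array([X,Z])
    for xt,z,t,n in W:
        tgt=box(xt,z,t); p0,t0=cur,th
        for i in range(n):
            p1=p0+(tgt-p0)*(i+1)/n; t1=t0+(t-t0)*(i+1)/n; d=p1-cur; a=np.radians(th)
            sx=np.array([np.cos(a),np.sin(a)]); sz=np.array([-sx[1],sx[0]])
            print({"dp":[round(-d@sx/1000,4),0,round(-d@sz/1000,4)],"rotation":[0,round(th-t1,1),0]})
            cur,th=p1,t1
E
python3 - <<'E'
from h import *
rows([(8,95,35,8),(8,14,35,4)])
E
```

```text
t 13.65 X Z th [ 1.197e+02  2.457e+02 -1.000e-01] toe [-42.9 159.4] b mm 2.5 yaw/F [ 1.80e+02 -1.00e-01  1.77e+02] [ 0.3 -0.2 -3.3] q [-0.09  0.32 -0.06 -0.   -1.19 -1.53]
{'dp': [np.float64(0.0035), 0, np.float64(-0.0017)], 'rotation': [0, np.float64(-4.4), 0]}
{'dp': [np.float64(0.0034), 0, np.float64(-0.0019)], 'rotation': [0, np.float64(-4.4), 0]}
{'dp': [np.float64(0.0032), 0, np.float64(-0.0022)], 'rotation': [0, np.float64(-4.4), 0]}
{'dp': [np.float64(0.0031), 0, np.float64(-0.0024)], 'rotation': [0, np.float64(-4.4), 0]}
{'dp': [np.float64(0.0029), 0, np.float64(-0.0027)], 'rotation': [0, np.float64(-4.4), 0]}
{'dp': [np.float64(0.0027), 0, np.float64(-0.0029)], 'rotation': [0, np.float64(-4.4), 0]}
{'dp': [np.float64(0.0024), 0, np.float64(-0.0031)], 'rotation': [0, np.float64(-4.4), 0]}
{'dp': [np.float64(0.0022), 0, np.float64(-0.0032)], 'rotation': [0, np.float64(-4.4), 0]}
{'dp': [np.float64(0.0116), 0, np.float64(0.0166)], 'rotation': [0, np.float64(0.0), 0]}
{'dp': [np.float64(0.0116), 0, np.float64(0.0166)], 'rotation': [0, np.float64(0.0), 0]}
{'dp': [np.float64(0.0116), 0, np.float64(0.0166)], 'rotation': [0, np.float64(0.0), 0]}
{'dp': [np.float64(0.0116), 0, np.float64(0.0166)], 'rotation': [0, np.float64(0.0), 0]}
```

Request:
carry_out --commands '[{"dp":[0.0035,-0.0025,-0.0017],"rotation":[0,-4.4,0]},{"dp":[0.0034,0,-0.0019],"rotation":[0,-4.4,0]},{"dp":[0.0032,0,-0.0022],"rotation":[0,-4.4,0]},{"dp":[0.0031,0,-0.0024],"rotation":[0,-4.4,0]},{"dp":[0.0029,0,-0.0027],"rotation":[0,-4.4,0]},{"dp":[0.0027,0,-0.0029],"rotation":[0,-4.4,0]},{"dp":[0.0024,0,-0.0031],"rotation":[0,-4.4,0]},{"dp":[0.0022,0,-0.0032],"rotation":[0,-4.3,0]}]'

```text
t: 14.65
eef_pos: [0.5704, -0.2481, 0.26]
ee_rot: [-3.141, 0.614, 3.092]
force: [0.3, -0.1, -4.6]
width: 0.0275
gripper_force: 60.0
```

Request:
carry_out --commands '[{"dp":[0,0,0],"rotation":[0,0,0]},{"dp":[0,0,0],"rotation":[0,0,0]}]'

```text
t: 14.9
eef_pos: [0.5717, -0.249, 0.2605]
ee_rot: [-3.141, 0.612, 3.091]
force: [-0.4, 0.2, -3.7]
width: 0.0277
gripper_force: 60.0
```

```bash
python3 - <<'E'
from h import *
rows([(8,14,35,6)])
a=np.load('w4.npz')['p']; s,b,d=grab('side'); save('s5.png',cv2.resize(b[180:380,220:500],(784,560)))
s,p,d=grab('wrist'); 
for q in (a,p):
    q=q.astype(int); m=(q[...,2]>1.5*q[...,0])&(q[...,2]>60); r=np.nonzero(m[:235].sum(1)>0)[0]; w=m.sum(1); print(r.min(),'step row',np.nonzero(w>w[60:85].max()+15)[0].min(),w[[20,60,120,160]], [np.nonzero(m[k])[0].mean().round(1) for k in(20,60,120,160)])
E
```

```text
t 14.9 X Z th [ 92.1 260.5  35.1] toe [ 8.8 96.4] b mm 0.3 yaw/F [-180.    35.1  177.1] [-0.4  0.2 -3.7] q [-0.12  0.01 -0.52 -0.1  -0.43 -1.42]
{'dp': [np.float64(0.008), 0, np.float64(0.0112)], 'rotation': [0, np.float64(0.0), 0]}
{'dp': [np.float64(0.008), 0, np.float64(0.0112)], 'rotation': [0, np.float64(0.0), 0]}
{'dp': [np.float64(0.008), 0, np.float64(0.0112)], 'rotation': [0, np.float64(0.0), 0]}
{'dp': [np.float64(0.008), 0, np.float64(0.0112)], 'rotation': [0, np.float64(0.0), 0]}
{'dp': [np.float64(0.008), 0, np.float64(0.0112)], 'rotation': [0, np.float64(0.0), 0]}
{'dp': [np.float64(0.008), 0, np.float64(0.0112)], 'rotation': [0, np.float64(0.0), 0]}
0 step row 0 [ 94  78 112 106] [np.float64(245.7), np.float64(281.5), np.float64(281.5), np.float64(282.5)]
0 step row 92 [ 79  77 110 108] [np.float64(281.0), np.float64(281.0), np.float64(281.5), np.float64(281.5)]
```

View pics/s5.png

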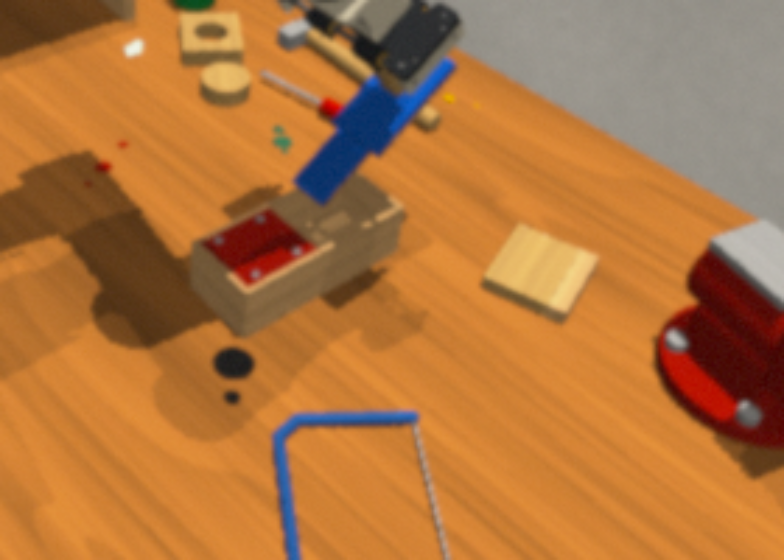

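The side picture shows the tilted sander with its toe over the open half, just past the deck's edge. The wrist picture shows no slip in the grip, so I'm lowering it.

Request:
carry_out --commands '[{"dp":[0.008,0,0.011],"rotation":[0,0,0]},{"dp":[0.008,0,0.011],"rotation":[0,0,0]},{"dp":[0.008,0,0.011],"rotation":[0,0,0]},{"dp":[0.008,0,0.011],"rotation":[0,0,0]},{"dp":[0.007,0,0.01],"rotation":[0,0,0]},{"dp":[0,0,0],"rotation":[0,0,0]}]'

```text
t: 15.75
eef_pos: [0.57, -0.2496, 0.1918]
ee_rot: [3.141, 0.61, 3.088]
force: [-0.2, -1.4, -3.7]
width: 0.0274
gripper_force: 60.0
```

```bash
python3 - <<'E'
from h import *
rows([(0,15,33,2),(-20,15,31,2),(-45,14,27,2),(-70,14,21,2)])
E
```

```text
t 15.75 X Z th [ 90.5 191.8  35. ] toe [ 6.9 27.7] b mm -0.4 yaw/F [180.   35.  176.9] [-0.2 -1.4 -3.7] q [-0.13  0.09 -0.59 -0.16 -0.28 -1.36]
{'dp': [np.float64(0.0051), 0, np.float64(0.006)], 'rotation': [0, np.float64(1.0), 0]}
{'dp': [np.float64(0.005), 0, np.float64(0.0061)], 'rotation': [0, np.float64(1.0), 0]}
{'dp': [np.float64(0.0069), 0, np.float64(-0.0026)], 'rotation': [0, np.float64(1.0), 0]}
{'dp': [np.float64(0.007), 0, np.float64(-0.0025)], 'rotation': [0, np.float64(1.0), 0]}
{'dp': [np.float64(0.0082), 0, np.float64(-0.0002)], 'rotation': [0, np.float64(2.0), 0]}
{'dp': [np.float64(0.0082), 0, np.float64(0.0)], 'rotation': [0, np.float64(2.0), 0]}
{'dp': [np.float64(0.0071), 0, np.float64(0.0031)], 'rotation': [0, np.float64(3.0), 0]}
{'dp': [np.float64(0.0069), 0, np.float64(0.0034)], 'rotation': [0, np.float64(3.0), 0]}
```

Request:
carry_out --commands '[{"dp":[0.005,0,0.006],"rotation":[0,1,0]},{"dp":[0.005,0,0.006],"rotation":[0,1,0]},{"dp":[0.007,0,-0.0025],"rotation":[0,1,0]},{"dp":[0.007,0,-0.0025],"rotation":[0,1,0]},{"dp":[0,0,0],"rotation":[0,0,0]}]'

```text
t: 16.38
eef_pos: [0.5543, -0.2488, 0.1747]
ee_rot: [-3.141, 0.543, 3.089]
force: [-0.1, 0.1, -3.4]
width: 0.0275
gripper_force: 60.0
```

Request:
carry_out --commands '[{"dp":[0.008,0,0],"rotation":[0,2,0]},{"dp":[0.008,0,0],"rotation":[0,2,0]},{"dp":[0.007,0,0.003],"rotation":[0,3,0]},{"dp":[0.007,0,0.0035],"rotation":[0,3,0]},{"dp":[0,0,0],"rotation":[0,0,0]}]'

```text
t: 17.0
eef_pos: [0.5314, -0.2476, 0.1542]
ee_rot: [-3.141, 0.367, 3.089]
force: [0.4, 0.3, -3.6]
width: 0.0278
gripper_force: 60.0
```

```bash
python3 - <<'E'
from h import *
rows([(-88,13,17,2),(-98,12,14,2),(-100,10,9,2),(-100,9,4,2)])
E
```

```text
t 17.0 X Z th [ 51.8 154.2  21. ] toe [-68.8  15.1] b mm -0.4 yaw/F [-180.   21.  177.] [ 0.4  0.3 -3.6] q [-0.12  0.14 -0.57 -0.05 -0.49 -1.47]
{'dp': [np.float64(0.0065), 0, np.float64(0.0034)], 'rotation': [0, np.float64(2.0), 0]}
{'dp': [np.float64(0.0064), 0, np.float64(0.0036)], 'rotation': [0, np.float64(2.0), 0]}
{'dp': [np.float64(0.0028), 0, np.float64(0.0033)], 'rotation': [0, np.float64(1.5), 0]}
{'dp': [np.float64(0.0027), 0, np.float64(0.0034)], 'rotation': [0, np.float64(1.5), 0]}
{'dp': [np.float64(-0.0022), 0, np.float64(0.008)], 'rotation': [0, np.float64(2.5), 0]}
{'dp': [np.float64(-0.0026), 0, np.float64(0.0079)], 'rotation': [0, np.float64(2.5), 0]}
{'dp': [np.float64(-0.0034), 0, np.float64(0.0077)], 'rotation': [0, np.float64(2.5), 0]}
{'dp': [np.float64(-0.0037), 0, np.float64(0.0076)], 'rotation': [0, np.float64(2.5), 0]}
```

No contact force so far; I'm checking forces at each stage.

Request:
carry_out --commands '[{"dp":[0.0065,0,0.0035],"rotation":[0,2,0]},{"dp":[0.0065,0,0.0035],"rotation":[0,2,0]},{"dp":[0.003,0,0.0035],"rotation":[0,1.5,0]},{"dp":[0,0,0],"rotation":[0,0,0]}]'

```text
t: 17.5
eef_pos: [0.5196, -0.2469, 0.1388]
ee_rot: [-3.142, 0.271, 3.089]
force: [-0.2, -0.0, -3.9]
width: 0.0277
gripper_force: 60.0
```

```bash
python3 - <<'E'
from h import *
s,p,d=grab('wrist'); save('w6.png',p)
q=p.astype(int); m=(q[...,2]>1.5*q[...,0])&(q[...,2]>60); print(m[:235].sum(1)[[20,60,88,90,92,94,96,98,120,160]],[np.nonzero(m[k])[0].mean().round(1) for k in(20,60,120,160) if m[k].any()])
rows([(-98,12,14,1),(-100,10,9,2),(-100,9,4,2)])
E
```

```text
[  0   0   0   0   0   0   0   0   0 108] [np.float64(281.5)]
t 17.55 X Z th [ 40.1 139.   15.6] toe [-93.2  12. ] b mm -0.4 yaw/F [180.   15.6 177. ] [-0.5 -0.5 -3.7] q [-0.11  0.18 -0.55 -0.03 -0.57 -1.49]
{'dp': [np.float64(0.0023), 0, np.float64(0.0033)], 'rotation': [0, np.float64(1.6), 0]}
{'dp': [np.float64(-0.0022), 0, np.float64(0.008)], 'rotation': [0, np.float64(2.5), 0]}
{'dp': [np.float64(-0.0026), 0, np.float64(0.0079)], 'rotation': [0, np.float64(2.5), 0]}
{'dp': [np.float64(-0.0034), 0, np.float64(0.0077)], 'rotation': [0, np.float64(2.5), 0]}
{'dp': [np.float64(-0.0037), 0, np.float64(0.0076)], 'rotation': [0, np.float64(2.5), 0]}
```

View pics/w6.png

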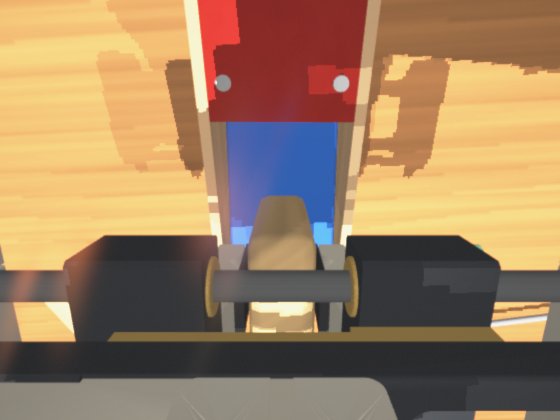

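The toe is under the deck (edge at row 122) and the blue base sits centred between the walls (columns 228–337).

Request:
carry_out --commands '[{"dp":[0.0023,0,0.0033],"rotation":[0,1.6,0]},{"dp":[-0.0022,0,0.008],"rotation":[0,2.5,0]},{"dp":[-0.0026,0,0.0079],"rotation":[0,2.5,0]},{"dp":[0,0,0],"rotation":[0,0,0]}]'

```text
t: 18.05
eef_pos: [0.527, -0.2473, 0.1204]
ee_rot: [-3.142, 0.156, 3.089]
force: [0.2, -0.1, -4.1]
width: 0.0275
gripper_force: 60.0
```

```bash
python3 - <<'E'
from h import *
rows([(-100,9.5,4,3),(-100,8.5,0,3)])
E
```

```text
t 18.05 X Z th [ 47.4 120.4   8.9] toe [-99.7   9.7] b mm -0.4 yaw/F [-180.     8.9  177. ] [ 0.2 -0.1 -4.1] q [-0.11  0.26 -0.47 -0.01 -0.68 -1.51]
{'dp': [np.float64(-0.0022), 0, np.float64(0.0048)], 'rotation': [0, np.float64(1.6), 0]}
{'dp': [np.float64(-0.0023), 0, np.float64(0.0047)], 'rotation': [0, np.float64(1.6), 0]}
{'dp': [np.float64(-0.0025), 0, np.float64(0.0047)], 'rotation': [0, np.float64(1.6), 0]}
{'dp': [np.float64(-0.0019), 0, np.float64(0.0042)], 'rotation': [0, np.float64(1.3), 0]}
{'dp': [np.float64(-0.002), 0, np.float64(0.0041)], 'rotation': [0, np.float64(1.3), 0]}
{'dp': [np.float64(-0.002), 0, np.float64(0.0041)], 'rotation': [0, np.float64(1.3), 0]}
```

Request:
carry_out --commands '[{"dp":[-0.0022,0,0.0048],"rotation":[0,1.6,0]},{"dp":[-0.0023,0,0.0047],"rotation":[0,1.6,0]},{"dp":[-0.0025,0,0.0047],"rotation":[0,1.6,0]},{"dp":[0,0,0],"rotation":[0,0,0]}]'

```text
t: 18.55
eef_pos: [0.5355, -0.2477, 0.1071]
ee_rot: [3.142, 0.072, 3.089]
force: [-0.4, -0.9, -4.6]
width: 0.0276
gripper_force: 60.0
```

Request:
carry_out --commands '[{"dp":[-0.0019,0,0.0042],"rotation":[0,1.3,0]},{"dp":[-0.002,0,0.0041],"rotation":[0,1.3,0]},{"dp":[-0.002,0,0.0041],"rotation":[0,1.3,0]},{"dp":[0,0,0],"rotation":[0,0,0]},{"dp":[0,0,0],"rotation":[0,0,0]}]'

```text
t: 19.18
eef_pos: [0.5415, -0.2481, 0.0956]
ee_rot: [3.142, 0.005, 3.089]
force: [0.0, 0.0, -4.3]
width: 0.028
gripper_force: 60.0
```

```bash
python3 - <<'E'
from h import *
rows([(-100,8,0,1)])
s,p,d=grab('wrist'); save('w7.png',p)
E
```

```text
t 19.18 X Z th [62.  95.6  0.3] toe [-100.1    8.3] b mm -0.4 yaw/F [180.    0.3 177. ] [ 0.   0.  -4.3] q [-0.1   0.37 -0.36 -0.   -0.83 -1.52]
{'dp': [np.float64(-0.0005), 0, np.float64(0.0011)], 'rotation': [0, np.float64(0.3), 0]}
```

View pics/w7.png

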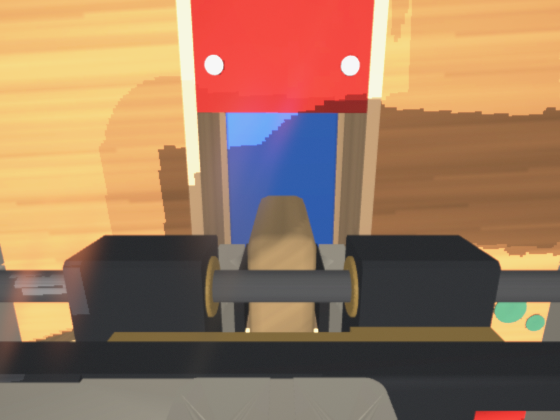

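It lies inside the box with the base free on both sides, but the force shows it is still carried. I'm lowering until the floor takes the weight.

Request:
carry_out --commands '[{"dp":[0,0,0.001],"rotation":[0,0.3,0]},{"dp":[0,0,0],"rotation":[0,0,0]},{"dp":[0,0,0],"rotation":[0,0,0]}]'

```text
t: 19.6
eef_pos: [0.5415, -0.2481, 0.0948]
ee_rot: [3.142, 0.0, 3.088]
force: [0.3, -0.5, -3.6]
width: 0.028
gripper_force: 60.0
```

Request:
carry_out --commands '[{"dp":[0,0,0.0007],"rotation":[0,0,0]},{"dp":[0,0,0],"rotation":[0,0,0]},{"dp":[0,0,0],"rotation":[0,0,0]}]'

```text
t: 19.98
eef_pos: [0.5417, -0.2481, 0.0945]
ee_rot: [-3.141, 0.0, 3.089]
force: [-2.5, 2.1, 4.3]
width: 0.0277
gripper_force: 60.0
```

Request:
carry_out --commands '[{"dp":[0,0,0],"rotation":[0,0,0]},{"dp":[0,0,0],"rotation":[0,0,0]},{"dp":[0,0,0],"rotation":[0,0,0]},{"dp":[0,0,0],"rotation":[0,0,0]}]' --grip 0.044

```text
t: 20.48
eef_pos: [0.5416, -0.2482, 0.0939]
ee_rot: [-3.142, 0.0, 3.088]
force: [-0.7, -0.8, -0.1]
width: 0.0441
gripper_force: 0.0
```

Request:
carry_out --commands '[{"dp":[0,0,-0.01],"rotation":[0,0,0]},{"dp":[0,0,-0.02],"rotation":[0,0,0]},{"dp":[0,0,-0.03],"rotation":[0,0,0]},{"dp":[0,0,-0.04],"rotation":[0,0,0]},{"dp":[0.02,0,-0.05],"rotation":[0,0,0]},{"dp":[0.04,0,-0.02],"rotation":[0,0,0]},{"dp":[0,0,0],"rotation":[0,0,0]},{"dp":[0,0,0],"rotation":[0,0,0]}]'

```text
t: 21.48
eef_pos: [0.4818, -0.2449, 0.2646]
ee_rot: [-3.142, 0.001, 3.088]
force: [0.4, -0.6, -1.0]
width: 0.0442
gripper_force: 0.0
```

```bash
python3 - <<'E'
from h import *
n='wrist'; s,p,d=grab(n); save('w8.png',p); P=cloud(n,s,d); print(np.round(s['force'],1))
e=np.radians(-3); ex=np.array([np.cos(e),np.sin(e)]); ey=np.array([-ex[1],ex[0]])
a=(P[...,:2]@ex-A0)*1000; b=(P[...,:2]@ey-B0)*1000; z=P[...,2]*1000; pi=p.astype(int)
m=(pi[...,2]>1.5*pi[...,0])&(pi[...,2]>60)&(abs(b)<37)&(a>-15)&(a<110)&(z>5)&(z<60)
c=np.linalg.lstsq(np.c_[a[m],b[m],np.ones(m.sum())],z[m],rcond=None)[0]; 
r=abs(z-(a*c[0]+b*c[1]+c[2])); m2=m&(r<4); c=np.linalg.lstsq(np.c_[a[m2],b[m2],np.ones(m2.sum())],z[m2],rcond=None)[0]
print('base top plane slope',c,m2.sum(),'a range',np.percentile(a[m2],[1,99]),'b',np.percentile(b[m2],[1,99]))
g=(z>97)&(z<112)&(abs(b)<25)&(a>10)&(a<110); g=cv2.morphologyEx(g.astype(np.uint8),cv2.MORPH_OPEN,np.ones((3,3)))>0
if g.any(): print('grip a',np.percentile(a[g],[1,99]),'b',np.percentile(b[g],[1,99]),'z',np.median(z[g]))
E
```

```text
[ 0.4 -0.6 -1. ]
base top plane slope [-2.07013536e-03  1.57622506e-03  2.20257080e+01] 3219 a range [-1.36183468 99.20075659] b [-33.03336978  30.49429227]
grip a [36.91061679 68.8827589 ] b [-15.16248568  12.17281359] z 103.32074911382946
```

View pics/w8.png

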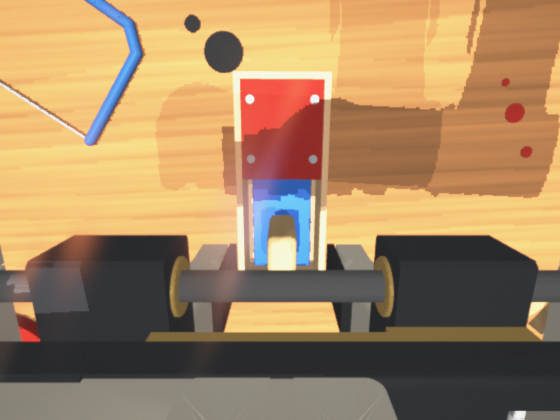

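The base top is flat at 22 mm (8 mm floor plus 14 mm base), with a slope of about 0.002. The heel is at +99 mm and the grip's front at +37 mm, so the origin is within about 2 mm of the box's centre. The sander is released and the arm is clear.

```bash
python3 -c "
from h import *
print(arm.job_done())"
```

```text
the job is handed in; nothing more can be done
None
```

The job is handed in: the sander lies flat on the box's floor with its toe under the deck, released and with the arm clear, after about 21.5 s on the robot's clock; the hand-in returned no verdict.

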